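Release a patient's tablets: switch on, then morning key, then bedtime key

TASK

Release this patient's two tablets: switch the station on by pushing the raised green half of the rocker all the way down, then press the yellow dispenser's key fully home, and after it the blue dispenser's key fully home (rocker and keys stay where you push them). Use the fingertips only and keep strictly to that order; do not press the red key. Do not shift, tip or pick up the cups, jar, carton, tray or marker standing around, and finish clear of everything.

Things in the scene. Friction and masses are not known exactly. Their poses are not given: they have to be found in the camera images.
- disp_yellow: tablet dispenser with yellow lid, spout and key (the morning medicine), fixed to the table: white housing 150 (x) x 90 (y) x 55 mm high; origin at the centre of its underside; -x is its front, with a small spout that sticks out 17 mm. A clear tablet hopper with coloured lid stands on the rear part, from x = 0 to 71 mm, its top 105 mm above the table.
- key_yellow_top (a point): centre of the flat round top of the yellow key (a 34 mm wide upright push key, 40 mm in front of the dispenser's centre): 77 mm above the table when up, 67 mm when fully down, where it still stands 6 mm proud of its 48 mm wide grey collar. The point moves with the key; its axes are the dispenser's.
- key_yellow (a joint): travel of the yellow key, m: 0 fully up, 0.010 fully down (at its stop); it may start up to 1 mm down. Pushing it down takes about 3 N all the way (no spring); it stays where it is left.
- disp_blue: tablet dispenser with blue lid, spout and key (the bedtime medicine), fixed to the table: white housing 150 (x) x 90 (y) x 55 mm high; origin at the centre of its underside; -x is its front, with a small spout that sticks out 17 mm. A clear tablet hopper with coloured lid stands on the rear part, from x = 0 to 71 mm, its top 105 mm above the table.
- key_blue_top (a point): centre of the flat round top of the blue key (a 34 mm wide upright push key, 40 mm in front of the dispenser's centre): 77 mm above the table when up, 67 mm when fully down, where it still stands 6 mm proud of its 48 mm wide grey collar. The point moves with the key; its axes are the dispenser's.
- key_blue (a joint): travel of the blue key, m: 0 fully up, 0.010 fully down (at its stop); it may start up to 1 mm down. Pushing it down takes about 3 N all the way (no spring); it stays where it is left.
- disp_red: tablet dispenser with red lid, spout and key (a stopped medicine, to be left alone), fixed to the table: white housing 150 (x) x 90 (y) x 55 mm high; origin at the centre of its underside; -x is its front, with a small spout that sticks out 17 mm. A clear tablet hopper with coloured lid stands on the rear part, from x = 0 to 71 mm, its top 105 mm above the table.
- key_red_top (a point): centre of the flat round top of the red key (a 34 mm wide upright push key, 40 mm in front of the dispenser's centre): 77 mm above the table when up, 67 mm when fully down, where it still stands 6 mm proud of its 48 mm wide grey collar. The point moves with the key; its axes are the dispenser's.
- key_red (a joint): travel of the red key, m: 0 fully up, 0.010 fully down (at its stop); it may start up to 1 mm down. Pushing it down takes about 3 N all the way (no spring); it stays where it is left.
- console: grey switch console, fixed to the table, 130 (x) x 90 (y) x 55 mm high, origin at the centre of its underside. On top lies a rocker paddle 80 mm long (along x) and 46 mm wide: its front half (-x) is green, its rear half black; its pivot bar runs along y, 6 mm in front of the console's centre, 68 mm above the table. A low black lamp strip (67 mm high) stands behind the rocker.
- rocker_green (a point): point on the upper face of the rocker's green half, on its middle line, 27 mm from the pivot (the half is 40 mm long): where to press. It moves with the rocker, from about 77 mm above the table (off) to about 67 mm (on); its x axis runs along the rocker from green to black and tilts with it.
- rocker (a joint): tilt of the rocker, rad: -0.2 is off (green half raised), 0 level, +0.2 is fully on (green half down at its stop); it starts between -0.2 and -0.14. Turning it takes about 0.035 N m (1 to 3 N on the green half); it stays where it is left.
- cup_yellow: loose white dose cup, 40 mm wide, 30 mm high, standing in front of the yellow dispenser under its spout; origin at the centre of its underside. Not to be moved.
- cup_blue: loose white dose cup, 40 mm wide, 30 mm high, standing in front of the blue dispenser under its spout; origin at the centre of its underside. Not to be moved.
- cup_red: loose white dose cup, 40 mm wide, 30 mm high, standing in front of the red dispenser under its spout; origin at the centre of its underside. Not to be moved.
- bottle: loose amber tablet jar with white cap, 60 mm wide, 110 mm high, standing behind the dispensers; origin at the centre of its underside. Not to be moved.
- carton: loose white medicine carton with a pink band, 50 (x) x 130 (y) x 35 mm high, lying behind the dispensers; origin at the centre of its underside. Not to be moved.
- dose_tray: loose blue five-cell dose tray, 70 (x) x 180 (y) x 25 mm high, behind the dispensers; origin at the centre of its underside. Not to be moved.
- marker: loose black marker with grey cap, about 125 mm long (along x, from -43 to 83 mm), 15 mm high, near the robot on its left; origin at the underside. Not to be moved.
There are look-alikes about, which are no part of the job. What is shaped like the console but purple or turquoise is not meant.

How it is judged:
By the outcome, as a careful person would: the job done as asked, in the order asked, and still so for the second after the job is handed in, with the robot touching nothing.
It also fails if it takes over 45 s, if anything falls off the work surface, if the arm or the gripper's body presses on something with over 40 N, if the wrist force passes 120 N, or if a joint passes its speed limit or range.

ROBOT

A 6-joint arm with a two-finger parallel gripper is mounted at the origin on the work surface. World frame = base frame: x ahead of the robot, y to its left, z up, the work surface at z = 0. Lengths are in m, angles in rad, forces in N, time in s.
With the tool pointing down it reaches from about 0.35 to 0.85 m from the base axis. Payload 8.1 kg.
Tool frame: the origin (TCP) lies on the centre line of the jaws, within the pads' length; the fingertips stand 17 mm ahead of it and the grasp point (between the pads) lies 2 mm behind it; z points along the fingers, y is the line along which they close (so a half turn about z gives the same grasp; the last joint's range is limited). The gripper opens to 93 mm and grips with 3 to 60 N. Pads are 15 mm wide; open, the fingers measure 128 mm over their backs; the gripper's body (75 mm by 188 mm) begins 65 mm behind the grasp point.
Start: joints at [1.106, 0.13, 1.488, -0, 1.523, -0.085], TCP at [0.222, 0.557, 0.236] pointing down, gripper open.
Joint ranges: [-2.96, 2.96], [-0.89, 2.26], [0.02, 2.5], [-1.34, 4.48], [0, 2.73], [-2.66, 2.66]. Speed limits (rad/s): [2.39, 2.39, 2.79, 3.14, 3.14, 3.14].

INTERFACE

Orientations are given as a rotation vector (axis times angle).
In Python, from plant import telemetry, viewer, order gives the robot as it stands.
- The arm moves only by the tool send_rows, never from a script. Its argument "plan" is a list that holds one entry, the list of rows, each a list of 5 numbers: the closure, from -1 (fully open) to 1 (shut), then the shift along the world's x, y, z normalised to -1 to 1, where 1 is 0.2 m, then the turn about the world's z normalised to -1 to 1, where 1 is 60 degrees. A call has 1 to 20 rows; each row is the pose to reach, as a shift and turn from the pose commanded when the call began; what a row does not reach only later rows make up. A row lasts 1/12 s, in which the tool goes at most 41.7 mm and 7.16 degrees, less where a joint would pass 70% of its speed; a pose out of reach is approached as far as the arm can. A call with a number of a shift or a turn outside -1 to 1 is refused whole. A call with a gripper value outside its range is refused whole. The fingers move at their own pace and stop on an object; "force" is the grip in N (left out, the last holds). Time passes only in rows, so rows that repeat a pose let the fingers close. It gives the time, the measured TCP pose, the force, the opening and the grip force at its end, in the units of the state.
- telemetry.read_state(): the state, without advancing time (a new reading comes with each control period).
- viewer.read_camera(name): name is "scene" or "top"; returns (picture, depth): 400x640x3 uint8, blue, green, red; 400x640 float32, m along the optical axis (not along the pixel's ray), 0 where there is no reading.
- viewer.calibration(name): a dict with "camera_matrix" (3x3 intrinsics, pixels), "extrinsics" (4x4, takes a point from camera to world coordinates). Camera axes: x right, y up, looking along -z (the intrinsics and any distortion apply to the point x, -y, -z); pixel columns grow to the right and rows downward; lengths in m; the calibration is good to about 2 mm. A picture is of the moment at which its call begins. calibration takes no time and is no camera call.
- order.close_job(): hands the job in; it is judged then, once.
The state is a dict: "t": time; "q": joint angles; "dq": joint speeds; "joint_torque": joint torques, N m; "tool_pos": TCP position; "orientation": TCP orientation; "force": force on the tool from outside, world axes, zero at the start; "wrist_torque": the same for the moment, N m; "opening": finger opening in m; "gripper_force": force on a finger pad.
Only numpy, scipy, OpenCV 4.12 (cv2) and the standard library are available. Lean on these libraries where they do the work, as an engineer would, in place of code of your own. Each camera call takes 0.05 s, during which the arm holds its last target. There are 200 camera calls.

## Working session

There is one attempt and no reset: what is moved stays moved. The work goes in short steps, Python scripts to look and compute and a tool call to move; the robot and the scene stay as the last step left them, time stands still between calls to the robot, and variables do not carry over. Pictures are saved under pics/ and viewed, at most 10 in all, crops included, and the job is handed in when it is done.

Besides the shell and the picture viewer there is one more tool, called after "Request:" as name([rows], argument=value, ...), one row to a line, values as JSON. send_rows: Moves the arm, as the interface text tells. Scaled input: -1 to 1 covers 0.2 m each way for a shift and 60 degrees each way for a turn. Its arguments: {"type":"object","properties":{"plan":{"type":"array"},"force":{"type":"number"}},"required":["plan"]}

```bash
mkdir -p pics; cat > h.py <<'E'
import numpy as np, cv2
from plant import telemetry, viewer, order
def grab(n,f=None):
    p,d=viewer.read_camera(n)
    np.savez(f'{n}.npz',p=p,d=d)
    if f: cv2.imwrite('pics/'+f,p)
    return p,d
def pts(n,d):
    c=viewer.calibration(n);K=np.array(c['camera_matrix']);E=np.array(c['extrinsics'])
    v,u=np.mgrid[:d.shape[0],:d.shape[1]]
    X=np.stack([(u-K[0,2])/K[0,0]*d,-(v-K[1,2])/K[1,1]*d,-d],-1)
    return X@E[:3,:3].T+E[:3,3]
E
python3 - <<'E'
from h import *
for n in('top','scene'):
    grab(n,n+'1.png'); c=viewer.calibration(n); print(n,{k:np.round(v,3).tolist() for k,v in c.items()})
print(telemetry.read_state())
E
```

```text
top {'camera_matrix': [[439.359, 0.0, 316.861], [0.0, 439.359, 203.957], [0.0, 0.0, 1.0]], 'extrinsics': [[0.018, 0.983, -0.184, 0.299], [-1.0, 0.018, -0.003, -0.055], [0.0, 0.184, 0.983, 1.286], [0.0, 0.0, 0.0, 1.0]]}
scene {'camera_matrix': [[400.633, 0.0, 319.171], [0.0, 400.633, 201.252], [0.0, 0.0, 1.0]], 'extrinsics': [[-0.86, -0.386, 0.335, 0.974], [0.511, -0.635, 0.579, 0.742], [-0.011, 0.669, 0.743, 1.079], [0.0, 0.0, 0.0, 1.0]]}
{'t': 0.1, 'q': array([ 1.10561203e+00,  1.31080426e-01,  1.48916038e+00, -8.36470115e-06,
        1.52301927e+00, -8.54030921e-02]), 'dq': array([-0.00135825, -0.00072347, -0.00234664, -0.00243262, -0.00048618,
       -0.0008178 ]), 'joint_torque': array([ 8.71042084e-04, -5.61338067e+01, -4.93096089e+01,  7.69553916e-02,
        2.90051621e-02, -8.73602374e-06]), 'tool_pos': array([0.22219421, 0.55681576, 0.23470094]), 'orientation': array([-5.92895369e-01, -3.08468409e+00,  2.52376050e-03]), 'force': array([-0.14570857,  0.51231127,  0.29407999]), 'wrist_torque': array([-0.02535721, -0.02528321, -0.02821303]), 'gripper_force': 0.0, 'opening': 0.09302079059307977}
```

View pics/top1.png

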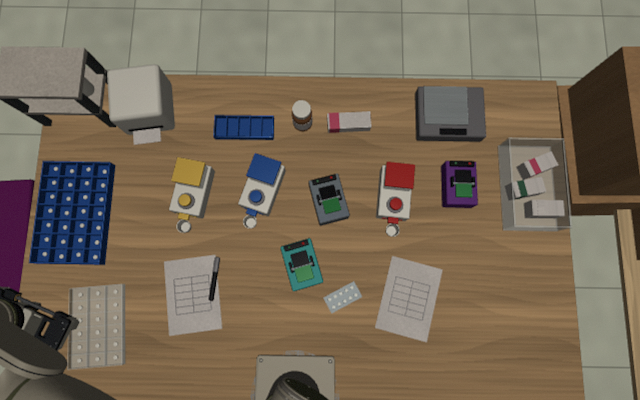

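View pics/scene1.png

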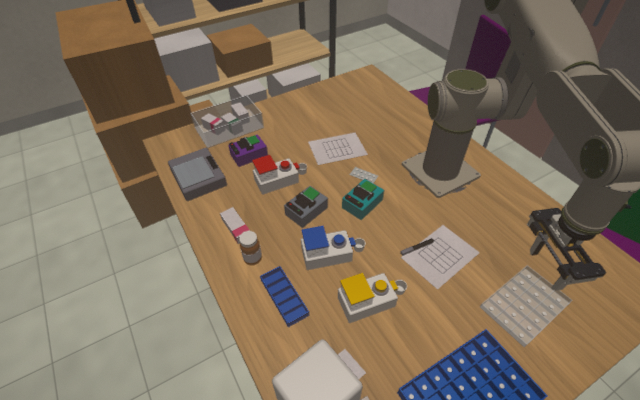

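In the top view, three things are shaped like the console: grey at (328,198), turquoise at (301,263) and purple at (460,183). The grey one fits the description. The yellow key is at (185,200), the blue key at (256,198) and the red key at (396,204), which I leave alone. Next I measure by colour mask and confirm in a crop.

```bash
cat > m.py <<'E'
from h import *
R={'green':((50,90,40),(75,255,255)),'yellow':((20,120,90),(32,255,255)),'blue':((103,120,60),(120,255,255))}
ROI={'top':(150,145,355,225),'scene':(275,180,400,320)}
res={}
for n in('top','scene'):
    z=np.load(n+'.npz');p,d=z['p'],z['d'];P=pts(n,d);hsv=cv2.cvtColor(p,cv2.COLOR_BGR2HSV)
    x0,y0,x1,y1=ROI[n];roi=np.zeros(d.shape,np.uint8);roi[y0:y1,x0:x1]=1
    for k,(a,b) in R.items():
        m=cv2.inRange(hsv,np.array(a),np.array(b))*roi
        N,L,S,C=cv2.connectedComponentsWithStats(m)
        for i in range(1,N):
            if S[i,4]<25: continue
            q=P[(L==i)&(d>0)]; 
            print(n,k,S[i].tolist(),C[i].round(1),'med',np.median(q,0).round(4),'mean',q.mean(0).round(4), 'z10-90',np.percentile(q[:,2],[10,90]).round(3))
E
python3 m.py; python3 - <<'E'
import cv2
p=cv2.imread('pics/top1.png')[145:245,150:350];s=cv2.imread('pics/scene1.png')[180:320,280:400]
p=cv2.resize(p,None,fx=2.8,fy=2.8,interpolation=2);p=cv2.copyMakeBorder(p,0,280,0,0,0)[:560]
s=cv2.resize(s,(240,280),interpolation=2)
p[280:560,:240]=s
cv2.imwrite('pics/crop.png',p)
E
```

```text
top green [322, 198, 19, 16, 207] [331.2 205.2] med [ 0.5223 -0.0909  0.076 ] mean [ 0.522  -0.0914  0.0757] z10-90 [0.072 0.08 ]
top yellow [171, 157, 34, 29, 711] [187.8 171.3] med [0.605  0.3085 0.1053] mean [0.6053 0.3084 0.1051] z10-90 [0.102 0.108]
top yellow [179, 194, 12, 12, 112] [184.3 199.7] med [0.53   0.3218 0.076 ] mean [0.5305 0.3213 0.0754] z10-90 [0.071 0.079]
top yellow [177, 213, 16, 7, 70] [183.5 215.9] med [0.4883 0.3285 0.0495] mean [0.4888 0.3291 0.0462] z10-90 [0.04  0.053]
top blue [247, 154, 34, 30, 660] [263.3 168.7] med [0.6159 0.0989 0.1053] mean [0.6164 0.0991 0.1051] z10-90 [0.102 0.108]
top blue [250, 191, 12, 11, 106] [255.4 196. ] med [0.5445 0.1223 0.077 ] mean [0.5444 0.122  0.0763] z10-90 [0.072 0.08 ]
top blue [246, 208, 12, 8, 57] [251.2 211.7] med [0.5035 0.1359 0.0505] mean [0.5037 0.1356 0.05  ] z10-90 [0.046 0.054]
scene green [361, 181, 15, 11, 98] [368.2 186. ] med [ 0.3342 -0.0186  0.0688] mean [ 0.3348 -0.0187  0.0686] z10-90 [0.066 0.072]
scene green [304, 187, 15, 13, 111] [310.8 192.8] med [ 0.5251 -0.0904  0.0731] mean [ 0.5252 -0.09
[... 586 characters left out ...]
d [0.5498 0.1244 0.0747] mean [0.55   0.1243 0.075 ] z10-90 [0.073 0.077]
scene blue [349, 238, 6, 7, 28] [351.6 241. ] med [0.508  0.1367 0.0478] mean [0.508  0.1373 0.0477] z10-90 [0.046 0.05 ]
scene blue [275, 271, 10, 10, 61] [278.5 275. ] med [0.7547 0.1014 0.0016] mean [0.7546 0.102  0.0032] z10-90 [-0.001  0.016]
scene blue [275, 279, 16, 14, 112] [281. 285.] med [0.7637 0.1359 0.0009] mean [0.7637 0.1373 0.0028] z10-90 [-0.002  0.016]
scene blue [275, 288, 29, 26, 360] [286.9 300.4] med [0.7723 0.1963 0.0015] mean [0.7725 0.1927 0.0039] z10-90 [-0.001  0.019]
scene blue [283, 306, 25, 14, 172] [295.3 313.7] med [0.7707 0.2418 0.0014] mean [0.7714 0.2426 0.0034] z10-90 [-0.001  0.006]
```

View pics/crop.png

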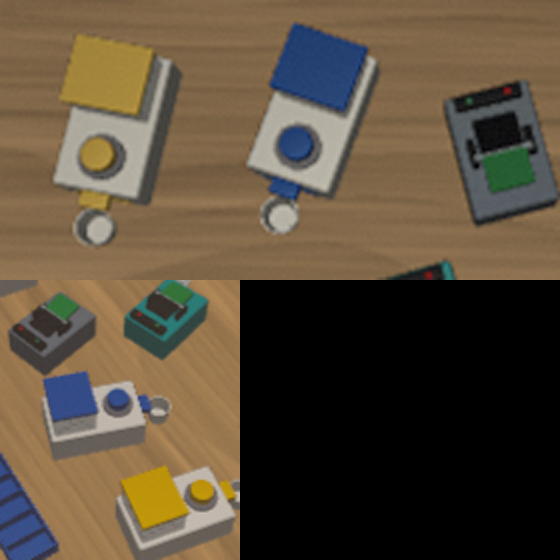

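The crop confirms the grey console, with its green half at crop (508,170), and the yellow and blue keys. Both views agree to a few mm, and the key heights of about 75–77 mm match the text. Averaged positions:

| Target | x (m) | y (m) | Yaw |
|---|---|---|---|
| Green press point | 0.5175 | -0.093 | +16° |
| Yellow key | 0.5335 | 0.3225 | -11° |
| Blue key | 0.547 | 0.123 | -18° |

I close the fingers and travel high.

Request:
send_rows([
  [[1,0.37,-0.81,0,0.2],[1,0.37,-0.81,0,0.2],[1,0.37,-0.81,0,0.2],[1,0.37,-0.81,0,0.2],[1,0.37,-0.81,0,0.2],[1,0.37,-0.81,0,0.2]],
], force=20)

```text
t: 0.6
tool_pos: [0.2976, 0.3928, 0.2354]
orientation: [0.273, 3.129, -0.001]
force: [1.0, 0.3, -0.1]
opening: 0.0576
gripper_force: 0.0
```

Request:
send_rows([
  [[1,0.37,-0.81,0,0.2],[1,0.37,-0.81,0,0.2],[1,0.37,-0.81,0,0.2],[1,0.37,-0.81,0,0.2],[1,0.37,-0.81,0,0.2],[1,0.37,-0.81,0,0.2]],
])

```text
t: 1.1
tool_pos: [0.3716, 0.2314, 0.2356]
orientation: [-0.056, 3.141, -0.001]
force: [0.5, -0.5, -0.2]
opening: 0.0175
gripper_force: 0.0
```

Request:
send_rows([
  [[1,0.37,-0.81,0,0.2],[1,0.37,-0.81,0,0.2],[1,0.37,-0.81,0,0.2],[1,0.37,-0.81,0,0.2],[1,0.37,-0.81,0,0.2],[1,0.37,-0.81,0,0.2]],
])

```text
t: 1.6
tool_pos: [0.4459, 0.0693, 0.2355]
orientation: [-0.385, 3.118, -0.001]
force: [-0.3, -0.1, -0.2]
opening: 0.0006
gripper_force: 0.0
```

Request:
send_rows([
  [[1,0.37,-0.81,0,0],[1,0.37,-0.81,0,0],[1,0.37,-0.81,0,0],[1,0.37,-0.81,0,0],[1,0.37,-0.81,0,0],[1,0.37,-0.81,0,0],[1,0.37,-0.81,0,0],[1,0.37,-0.81,0,0]],
])

```text
t: 2.27
tool_pos: [0.5184, -0.0886, 0.2353]
orientation: [0.392, -3.116, -0.002]
force: [-0.3, -0.5, -0.2]
opening: 0.0006
gripper_force: 0.0
```

Request:
send_rows([
  [[1,0,-0.02,-0.2,0],[1,0,-0.02,-0.4,0],[1,0,-0.02,-0.6,0],[1,0,-0.02,-0.6,0],[1,0,-0.02,-0.6,0],[1,0,-0.02,-0.6,0]],
])

```text
t: 2.77
tool_pos: [0.5195, -0.0939, 0.1181]
orientation: [-0.391, 3.115, -0.001]
force: [1.6, -0.5, 0.2]
opening: 0.0005
gripper_force: 0.0
```

```bash
python3 - <<'E'
from h import *
print(telemetry.read_state()['tool_pos'])
a,_=grab('scene');b,_=grab('top')
f=lambda p,x,y:cv2.resize(p[y:y+90,x:x+90],(400,400),interpolation=2)
cv2.imwrite('pics/c2.png',np.hstack([f(a,270,150),f(b,285,155)]))
E
```

```text
[ 0.51948761 -0.09388432  0.11806002]
```

View pics/c2.png

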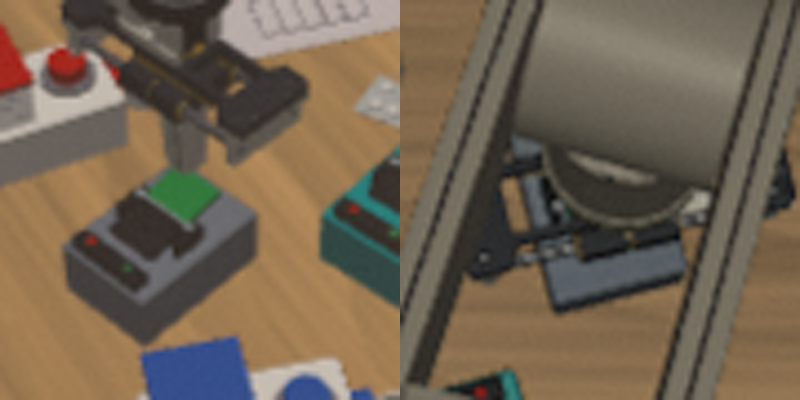

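The tip, at left-panel (185,165), stands straight above the green half at (185,195), and the housing in the top panel lines up. Pressing now in small steps.

Request:
send_rows([
  [[1,-0.01,0,-0.06,0],[1,-0.01,0,-0.09,0],[1,-0.01,0,-0.11,0],[1,-0.01,0,-0.12,0],[1,-0.01,0,-0.13,0],[1,-0.01,0,-0.14,0],[1,-0.01,0,-0.15,0],[1,-0.01,0,-0.15,0],[1,-0.01,0,-0.15,0]],
])

```text
t: 3.62
tool_pos: [0.5164, -0.0948, 0.0856]
orientation: [0.389, -3.117, -0.0]
force: [-1.0, 0.4, 0.1]
opening: 0.0002
gripper_force: 0.5
```

Request:
send_rows([
  [[1,0,0,-0.005,0],[1,0,0,-0.01,0],[1,0,0,-0.015,0],[1,0,0,-0.015,0],[1,0,0,-0.015,0]],
])

```text
t: 4.03
tool_pos: [0.5168, -0.0949, 0.0848]
orientation: [-0.39, 3.117, -0.001]
force: [-10.8, 0.4, 20.5]
opening: 0.0004
gripper_force: 10.6
```

The stop came at TCP z 0.085, as predicted, with 20 N on the tips. I lift straight up, then check.

Request:
send_rows([
  [[1,0,0,0.1,0],[1,0,0,0.3,0],[1,0,0,0.6,0],[1,0.04,0.2,0.6,-0.21],[1,0.04,0.4,0.6,-0.21],[1,0.04,0.6,0.6,-0.21],[1,0.04,0.8,0.6,-0.21],[1,0.04,1,0.6,-0.21],[1,0.04,1,0.6,-0.21],[1,0.04,1,0.6,-0.21]],
])

```text
t: 4.87
tool_pos: [0.5242, 0.1075, 0.2026]
orientation: [-0.052, 3.141, 0.0]
force: [-0.6, -0.0, -0.0]
opening: 0.0006
gripper_force: 0.0
```

Request:
send_rows([
  [[1,0.04,0.2,0,-0.21],[1,0.04,0.4,0,-0.21],[1,0.04,0.6,0,-0.21],[1,0.04,0.8,0,-0.21],[1,0.04,1,0,-0.21],[1,0.04,1,0,-0.21],[1,0.04,1,0,-0.21]],
])

```text
t: 5.45
tool_pos: [0.5326, 0.3057, 0.202]
orientation: [-0.297, -3.127, 0.001]
force: [0.4, -0.7, -0.5]
opening: 0.0005
gripper_force: 0.0
```

```bash
python3 - <<'E'
from h import *
s=telemetry.read_state();print(s['tool_pos'],s['force'])
a,_=grab('scene');b,_=grab('top')
f=lambda p,x,y:cv2.resize(p[y:y+60,x:x+60],(400,400),interpolation=2)
cv2.imwrite('pics/c3.png',np.hstack([f(a,275,175),f(b,300,165)]))
E
python3 m.py | grep green
```

```text
[0.53258137 0.30566345 0.20201224] [ 0.44391559 -0.68624738 -0.50497614]
top green [322, 198, 19, 16, 211] [331.1 205.8] med [ 0.5214 -0.0912  0.0678] mean [ 0.5219 -0.0914  0.0672] z10-90 [0.062 0.072]
scene green [360, 181, 16, 11, 98] [368.1 186.2] med [ 0.3353 -0.0176  0.0692] mean [ 0.3359 -0.0181  0.0689] z10-90 [0.067 0.072]
scene green [304, 190, 15, 10, 85] [311.2 194.4] med [ 0.5244 -0.091   0.0651] mean [ 0.5246 -0.0901  0.0655] z10-90 [0.062 0.07 ]
```

View pics/c3.png

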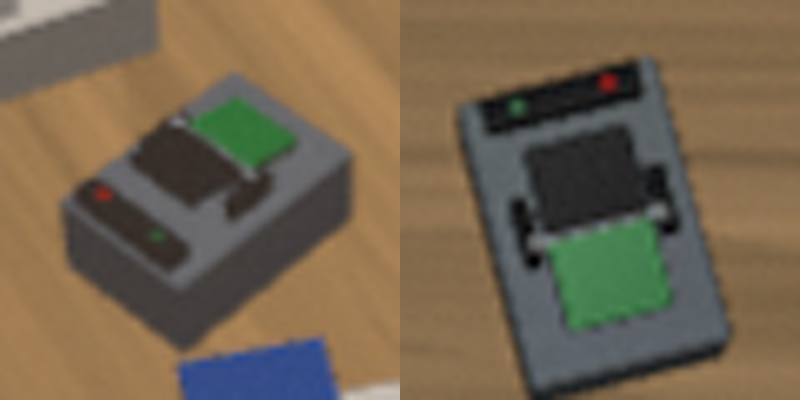

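The rocker's green half has dropped about 8 mm at its middle, as full travel requires, and the black half is raised, so the station is on. Now the yellow key.

Request:
send_rows([
  [[1,0.01,0.085,0,0],[1,0.01,0.085,-0.2,0],[1,0.01,0.085,-0.4,0],[1,0.01,0.085,-0.44,0],[1,0.01,0.085,-0.44,0],[1,0.01,0.085,-0.44,0],[1,0.01,0.085,-0.44,0]],
])

```text
t: 6.13
tool_pos: [0.5363, 0.3221, 0.1177]
orientation: [0.302, 3.124, 0.003]
force: [-1.1, 0.4, -0.1]
opening: 0.0006
gripper_force: 0.0
```

```bash
python3 - <<'E'
from h import *
s=telemetry.read_state();print(s['tool_pos'],s['force'])
a,_=grab('scene');b,_=grab('top')
f=lambda p,x,y:cv2.resize(p[y:y+90,x:x+90],(400,400),interpolation=2)
cv2.imwrite('pics/c4.png',np.hstack([f(a,335,240),f(b,145,155)]))
E
```

```text
[0.53627689 0.32212208 0.11771989] [-1.09408954  0.4172138  -0.0583938 ]
```

View pics/c4.png

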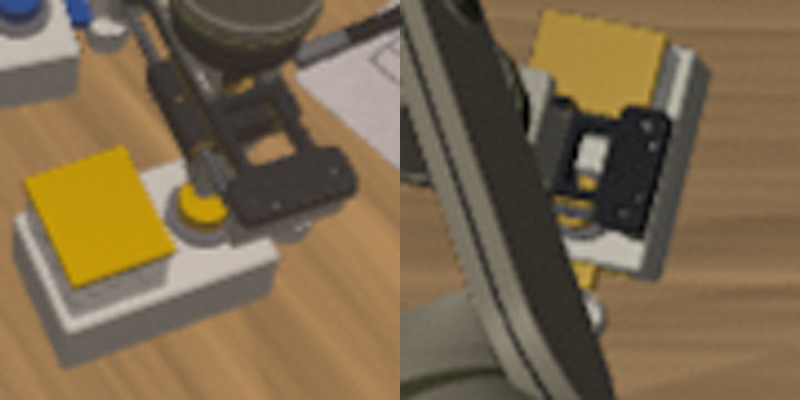

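The fingertips, at left-panel (207,185), are directly over the yellow key at (203,207). Pressing.

Request:
send_rows([
  [[1,0,0,-0.06,0],[1,0,0,-0.09,0],[1,0,0,-0.11,0],[1,0,0,-0.12,0],[1,0,0,-0.13,0],[1,0,0,-0.14,0],[1,0,0,-0.15,0],[1,0,0,-0.155,0],[1,0,0,-0.155,0],[1,0,0,-0.155,0]],
])

```text
t: 7.07
tool_pos: [0.5343, 0.3222, 0.0843]
orientation: [-0.3, -3.127, 0.0]
force: [-4.7, -2.2, 7.4]
opening: 0.0006
gripper_force: 3.8
```

Request:
send_rows([
  [[1,0,0,-0.005,0],[1,0,0,-0.01,0],[1,0,0,-0.01,0],[1,0,0,-0.01,0]],
])

```text
t: 7.4
tool_pos: [0.5344, 0.3223, 0.0841]
orientation: [0.3, 3.127, -0.0]
force: [-9.9, -5.3, 19.7]
opening: 0.0002
gripper_force: 10.3
```

The yellow key is home at z 0.084 with 20 N, as expected. On to the blue key.

Request:
send_rows([
  [[1,0,0,0.1,0],[1,0,0,0.3,0],[1,0,0,0.6,0],[1,0.065,-0.2,0.6,-0.12],[1,0.065,-0.4,0.6,-0.12],[1,0.065,-0.6,0.6,-0.12],[1,0.065,-0.8,0.6,-0.12],[1,0.065,-0.995,0.6,-0.12],[1,0.065,-0.995,0.6,-0.12],[1,0.065,-0.995,0.6,-0.12],[1,0.065,-0.995,0.4,-0.12],[1,0.065,-0.995,0.2,-0.12],[1,0.065,-0.995,0.165,-0.12],[1,0.065,-0.995,0.165,-0.12],[1,0.065,-0.995,0.165,-0.12]],
])

```text
t: 8.65
tool_pos: [0.5474, 0.1243, 0.1153]
orientation: [-0.494, -3.102, -0.0]
force: [0.4, -0.8, 0.3]
opening: 0.0002
gripper_force: 0.0
```

```bash
python3 - <<'E'
from h import *
s=telemetry.read_state();print(s['tool_pos'],s['force'])
a,_=grab('scene');b,_=grab('top')
f=lambda p,x,y:cv2.resize(p[y:y+90,x:x+90],(400,400),interpolation=2)
cv2.imwrite('pics/c5.png',np.hstack([f(a,290,195),f(a,335,240)]))
E
python3 m.py | grep yellow
```

```text
[0.547426   0.12428882 0.11533058] [ 0.42095956 -0.8229619   0.30774048]
top yellow [171, 157, 13, 26, 246] [178.4 170.7] med [0.6031 0.3348 0.1057] mean [0.6001 0.3265 0.1299] z10-90 [0.102 0.109]
top yellow [177, 213, 6, 6, 30] [180.  215.3] med [0.4901 0.3381 0.05  ] mean [0.49   0.3387 0.0483] z10-90 [0.046 0.053]
scene yellow [340, 273, 34, 32, 676] [356.6 288.2] med [0.6097 0.3097 0.1028] mean [0.6095 0.3084 0.1009] z10-90 [0.1   0.105]
scene yellow [375, 281, 12, 11, 101] [380.3 286.2] med [0.5347 0.3222 0.0647] mean [0.5347 0.3222 0.0646] z10-90 [0.062 0.067]
scene yellow [389, 280, 9, 10, 50] [393.4 284.5] med [0.4913 0.3303 0.0481] mean [0.4907 0.3297 0.0461] z10-90 [0.045 0.05 ]
```

View pics/c5.png

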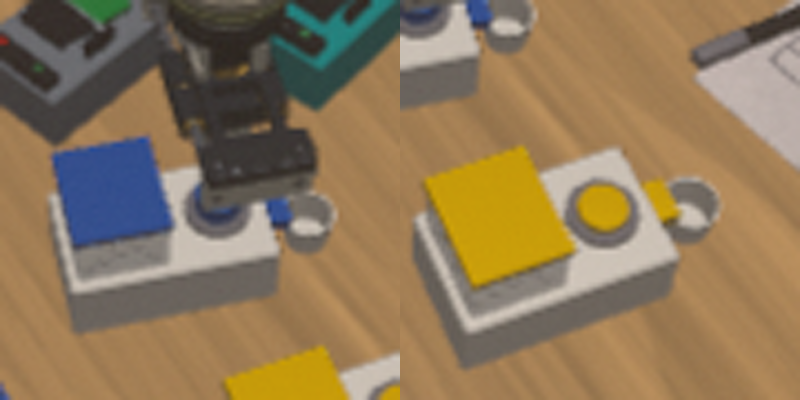

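The yellow key is now 10 mm lower (0.0743 to 0.0647 in the scene view), and its cup is undisturbed. The tips are over the blue key at left-panel (218,210). Pressing.

Request:
send_rows([
  [[1,0,0,-0.06,0],[1,0,0,-0.09,0],[1,0,0,-0.11,0],[1,0,0,-0.12,0],[1,0,0,-0.13,0],[1,0,0,-0.14,0],[1,0,0,-0.15,0],[1,0,0,-0.155,0],[1,0,0,-0.155,0],[1,0,0,-0.155,0]],
])

```text
t: 9.58
tool_pos: [0.5476, 0.1233, 0.0843]
orientation: [0.496, 3.102, 0.0]
force: [-1.5, 1.5, 6.2]
opening: 0.0002
gripper_force: 3.2
```

Request:
send_rows([
  [[1,0,0,-0.005,0],[1,0,0,-0.01,0],[1,0,0,-0.01,0],[1,0,0,-0.01,0]],
])

```text
t: 9.92
tool_pos: [0.5478, 0.1234, 0.0841]
orientation: [0.496, 3.102, 0.0]
force: [-9.7, 0.6, 21.5]
opening: 0.0008
gripper_force: 10.8
```

Request:
send_rows([
  [[1,0,0,0.1,0],[1,0,0,0.3,0],[1,0,0,0.5,0],[1,0,0,0.7,0],[1,0,0,0.85,0],[1,-0.2,0,0.85,0],[1,-0.4,0,0.85,0],[1,-0.6,0,0.85,0],[1,-0.6,0,0.85,0],[1,-0.6,0,0.85,0],[1,-0.6,0,0.85,0]],
])

```text
t: 10.83
tool_pos: [0.4277, 0.1232, 0.2519]
orientation: [0.495, 3.101, 0.0]
force: [0.3, -1.1, -0.3]
opening: 0.0005
gripper_force: 0.0
```

```bash
python3 - <<'E'
from h import *
s=telemetry.read_state();print(s['t'],s['tool_pos'],s['force'],abs(s['dq']).max())
a,_=grab('scene','end.png');grab('top')
E
python3 m.py | grep -E "scene (blue|yellow|green) \[3|top green"
```

```text
10.8333 [0.42771001 0.123214   0.25192756] [ 0.34351165 -1.09577109 -0.28179432] 0.043993520426439316
top green [322, 198, 19, 16, 210] [331.1 205.8] med [ 0.5217 -0.0912  0.0677] mean [ 0.522  -0.0913  0.0673] z10-90 [0.063 0.071]
scene green [361, 181, 11, 11, 75] [366.7 185.8] med [ 0.3392 -0.023   0.0686] mean [ 0.3389 -0.0224  0.068 ] z10-90 [0.066 0.072]
scene green [304, 190, 15, 10, 85] [311.2 194.4] med [ 0.5245 -0.09    0.0651] mean [ 0.5245 -0.0902  0.0654] z10-90 [0.062 0.07 ]
scene yellow [340, 273, 34, 32, 678] [356.6 288.3] med [0.6103 0.3101 0.103 ] mean [0.6095 0.3084 0.1009] z10-90 [0.1   0.105]
scene yellow [375, 281, 12, 11, 101] [380.3 286.2] med [0.5346 0.3222 0.0649] mean [0.5347 0.3223 0.0647] z10-90 [0.062 0.067]
scene yellow [389, 280, 9, 10, 53] [393.4 284.3] med [0.4907 0.3291 0.0475] mean [0.4891 0.328  0.0436] z10-90 [0.044 0.05 ]
scene blue [302, 226, 26, 24, 446] [314.4 237.6] med [0.6221 0.1012 0.1027] mean [0.6222 0.1005 0.1028] z10-90 [0.101 0.105]
scene blue [334, 237, 10, 8, 65] [338.6 240.3] med [0.5494 0.1241 0.0652] mean [0.5493 0.124  0.0651] z10-90 [0.063 0.067]
scene blue [349, 238, 6, 7, 28] [351.6 241. ] med [0.5083 0.1377 0.0479] mean [0.5081 0.1374 0.0479] z10-90 [0.046 0.05 ]
```

View pics/end.png

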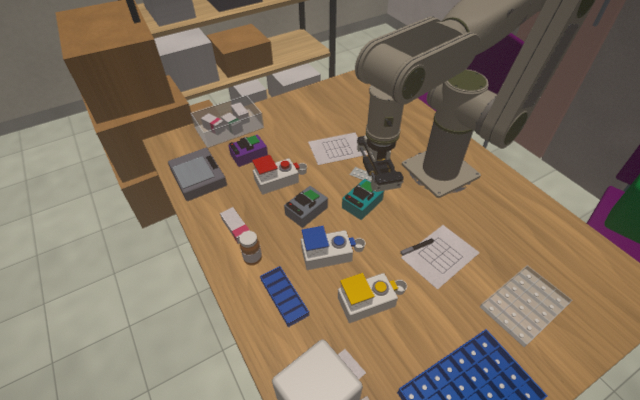

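The yellow key (380,286) and blue key (339,240) are both down at 65 mm in this view, and the rocker (311,194) is on. The cups, jar, carton, tray and marker are where they were, and the arm is clear.

```bash
python3 -c "
from plant import order
print(order.close_job())"
```

```text
the job is handed in; nothing more can be done
None
```

I switched the station on and then pressed the yellow key and the blue key fully home, in that order; the red key and the loose items were left alone, the arm finished clear, and I handed the job in at about 11 s (no verdict was shown).

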